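# Centre the sample cup on the scale pan

### The arm

A 6-joint arm with a two-finger parallel gripper is mounted at the origin on a cart in front of the work surface, level with it; the furniture and walls round the work are solid. World frame = base frame: x ahead of the robot, y to its left, z up, the work surface at z = 0. Lengths are in m, angles in rad, forces in N, time in s.
With the tool pointing down it reaches from about 0.225 to 0.875 m from the base axis. Payload 3.4 kg.
Tool frame: the origin (TCP) lies where the fingers leave the gripper's body, on its centre line; the fingertips stand 73 mm ahead of it and the grasp point (between the pads) lies 54 mm ahead of it (manip.grip_point_offset is the distance from the TCP to the grasp point, in m); z points along the fingers, y is the line along which they close (so a half turn about z gives the same grasp; the last joint's range is limited). The gripper opens to 85 mm and grips with 20 to 120 N. Pads are 22 mm wide; open, the fingers measure 114 mm over their backs; the gripper's body (76 mm by 85 mm) begins 54 mm behind the grasp point. The pads swing forward as they close: fully open they stand 13 mm farther back than shut.
Start: joints at [1.12, 0.276, 1.505, -0, 1.361, -0.121], TCP at [0.186, 0.544, 0.304] pointing down, gripper open.
Joint ranges: [-2.89, 2.89], [-0.75, 2.08], [0.22, 2.7], [-1.18, 4.32], [0.11, 2.71], [-2.7, 2.7]. Speed limits (rad/s): [2.57, 2.57, 3.14, 3.14, 3.14, 3.14].

### API

Orientations are given as a unit quaternion [w, x, y, z].
In Python, from rig import sensors, cams, manip, spotter gives the robot as it stands.
- The arm moves only by the tool drive_tool, never from a script. Its argument "targets" is a list of rows, each a list of 4 numbers: the shift along the world's x, y, z in m, then the turn about the world's z in degrees. In form: [[dx, dy, dz, spin], ...]. A call has exactly 5 rows; each row shifts and turns the commanded pose from where the row before left it; what a row does not reach is not made up. A row lasts 1/8 s, in which the tool goes at most 62.5 mm and 10.7 degrees, less where a joint would pass 70% of its speed; a pose out of reach is approached as far as the arm can. A call is refused whole if a number of a shift passes 0.0625 or a number of a turn 10.7, either way. A call with a gripper value outside its range is refused whole. "jaw" is the finger opening in m, from 0 to 0.0854, set as the call begins (left out, the last holds). The fingers move at their own pace and stop on an object; "force" is the grip in N (left out, the last holds). Time passes only in rows, so rows that do not move let the fingers close, or fill a call up. It gives the time, the measured TCP pose, the force and the opening at its end, in the units of the state.
- sensors.get_state(): the state, without advancing time (a new reading comes with each control period).
- cams.get_image(name): name is "scene" or "top" or "wrist"; returns a dict with "color" (480x640x3 uint8, red, green, blue), "intrinsics" (3x3 intrinsics, pixels), "D" ([k1, k2, p1, p2, k3] as OpenCV has them; the pictures are not rectified), "R" (3x3) and "t" (3): a world point X has camera coordinates R X + t. Camera axes: x right, y down, z forward; pixel columns grow to the right and rows downward; lengths in m; the calibration is good to about 2 mm. A picture is of the moment at which its call begins. There is no depth.
- manip.sign_off(): hands the job in, once; it reports no verdict.
Trained networks look in the newest picture that a camera, given by its name, has taken for a name from the list of things; names that differ only in an ending like _2 or _b are one class to them, and where a whole thing is asked for, a point or a joint stands for the part that bears it (a point fixed in the world has none). Each returns a list of dicts, best first, with "score" (0 to 1); they miss things now and then, are a little off and sometimes report something else, mostly with a low value. They report only what shows in the picture. A call takes as long as a camera call. They do not tell look-alikes from the thing itself.
- spotter.find_in(query, camera): "point" ([x, y, z] in m, in world coordinates, good to about 4 mm: the middle of the surface that is visible of it).
- spotter.landmark_of(query, camera): "point" ([x, y, z] in m, in world coordinates, good to about 4 mm: a listed point, or the origin of a listed thing).
The state is a dict: "clock": time; "qpos": joint angles; "qd": joint speeds; "effort": joint torques, N m; "position": TCP position; "ee_rot": TCP orientation; "contact_force": force on the tool from outside, world axes, zero at the start; "moment": the same for the moment, N m; "width": finger opening in m.
Only numpy, scipy, OpenCV 4.12 (cv2) and the standard library are available. Lean on these libraries where they do the work, as an engineer would, in place of code of your own. Each camera call takes 0.05 s, during which the arm holds its last target. There are 200 camera calls.

### The job

The sample cup was set down off-centre on the small pan of the round scale and overhangs its edge. With light taps of a fingertip or the outside of the fingers, slide it until it stands upright in the middle of the pan (to about 5 mm), then take the hand away. Do not take the cup between the fingers, lift it, hit it hard or knock it off, and leave the other things on the desk where they are.

Things in the scene. Friction and masses are not known exactly. Their poses are not given: they have to be found in the camera images.
- sample_cup: clear specimen cup with a plain white screw lid, standing on the scale's pan; about 0.1 kg, 65 mm high, round: foot 47 mm across, slightly tapered side, widest (57 mm across) at the lid, whose lower edge is 50 mm above the foot. Origin at the centre of its underside, z up along its axis. Slides on the pan at about 0.4 N; rocks and tips if hit fast or shoved past the pan's edge.
- pan_center (a point): centre of the flat, level top of the scale's pan: a fixed polished steel disc 56 mm across, 50 mm above the desk, on a thin neck. The cup starts with its centre 14 to 20 mm off this point, in any direction.
- scale: round dark grey-blue desk scale, fixed to the desk, turned any way: body 132 mm across and 24 mm high, with a small display box on its rim, reaching 91 mm from the centre along the scale's own -x and 18 mm high. Origin at the centre of its underside, directly below the pan's centre.
- spare_cup_a: bystander: loose specimen cup with plain white lid on the desk to the left, 57 mm across, 65 mm high; origin at the centre of its underside
- spare_cup_b: bystander: loose specimen cup with plain white lid on the desk to the right, 57 mm across, 65 mm high; origin at the centre of its underside
- stapler: bystander: grey and black stapler, 37 x 133 x 54 mm, lying along its own y; origin at the centre of its underside
- number_stamp: bystander: red hand stamp, 41 x 60 x 92 mm; origin at the centre of its underside
- marker_2: bystander: black and white marker lying along its own y, 138 mm long, 18 mm thick; origin under its middle
Things that resemble listed ones, but are neither listed nor needed, are in the scene too. Leave any purple look-alike of the sample_cup alone.

How it is judged:
By the outcome, as a careful person would: the job done as asked, in the order asked, and still so for the second after the job is handed in, with the robot touching nothing.
It also fails if it takes over 51 s, if anything falls off the work surface, if the arm or the gripper's body presses on something with over 40 N, if the wrist force passes 120 N, or if a joint passes its speed limit or range.

## Working session

There is one attempt and no reset: what is moved stays moved. The work goes in short steps, Python scripts to look and compute and a tool call to move; the robot and the scene stay as the last step left them, time stands still between calls to the robot, and variables do not carry over. Pictures are saved under pics/ and viewed, on a budget of 10 in all, crops included, one or two more only if the job needs it, and the job is handed in when it is done.

Besides the shell and the picture viewer there is one more tool, called as name(argument=value, ...) on one line, values as JSON. drive_tool: Moves the arm, as the interface text tells. Its arguments: {"type":"object","properties":{"targets":{"type":"array","items":{"type":"array","items":{"type":"number"}}},"jaw":{"type":"number"},"force":{"type":"number"}},"required":["targets"]}

```bash
mkdir -p pics; python3 - <<'E'
from rig import sensors,cams,manip,spotter
import cv2,numpy as np
for c in ["top","scene"]:
    im=cams.get_image(c); cv2.imwrite(f"pics/{c}0.png",im["color"][:,:,::-1])
    print(c,(-im["R"].T@im["t"]).round(3), im["intrinsics"][0,0])
    for q in ["sample_cup","pan_center","scale","stapler","number_stamp","marker_2"]:
        for d in spotter.landmark_of(q,c)[:5]: 
            X=np.array(d["point"]);p=cv2.projectPoints(X[None],cv2.Rodrigues(im["R"])[0],im["t"],im["intrinsics"],np.array(im["D"]))[0].ravel()
            print(q,round(d["score"],2),X.round(4),p.round())
s=sensors.get_state();print(s["clock"],s["ee_rot"],s["position"],s["width"])
E
```

```text
top [0.329 0.101 1.232] 588.0406072370887
sample_cup 0.74 [0.5897 0.1305 0.0018] [301. 264.]
sample_cup 0.72 [ 0.648   0.3976 -0.0025] [177. 245.]
sample_cup 0.59 [ 0.5957 -0.0006  0.0501] [364. 253.]
sample_cup 0.58 [ 0.4612 -0.0642 -0.0023] [397. 320.]
sample_cup 0.34 [4.906e-01 2.961e-01 3.000e-04] [225. 315.]
pan_center 0.61 [ 0.5955 -0.0101  0.048 ] [368. 253.]
scale 0.95 [ 0.5937 -0.01    0.0013] [367. 259.]
stapler 0.75 [ 0.4644  0.4399 -0.0013] [156. 331.]
number_stamp 0.82 [ 0.6472  0.3982 -0.0023] [176. 245.]
marker_2 0.89 [0.7311 0.2572 0.0041] [240. 204.]
scene [-0.106  1.336  0.844] 618.9412997225398
sample_cup 0.78 [0.5902 0.1267 0.0024] [314. 271.]
sample_cup 0.56 [0.6019 0.004  0.0508] [333. 235.]
sample_cup 0.38 [ 0.4594 -0.0681 -0.0025] [390. 254.]
scale 0.92 [ 5.922e-01 -8.000e-03 -2.000e-04] [338. 250.]
stapler 0.97 [ 4.715e-01  4.355e-01 -3.000e-04] [289. 349.]
number_stamp 0.72 [ 0.6477  0.3971 -0.0027] [235. 317.]
marker_2 0.68 [ 7.274e-01  2.560e-01 -5.000e-04] [243. 280.]
0.7 [1.79630163e-05 1.64153397e-01 9.86434821e-01 7.10893697e-05] [0.18624383 0.54403172 0.30395885] 0.085334102526182
```

View pics/top0.png

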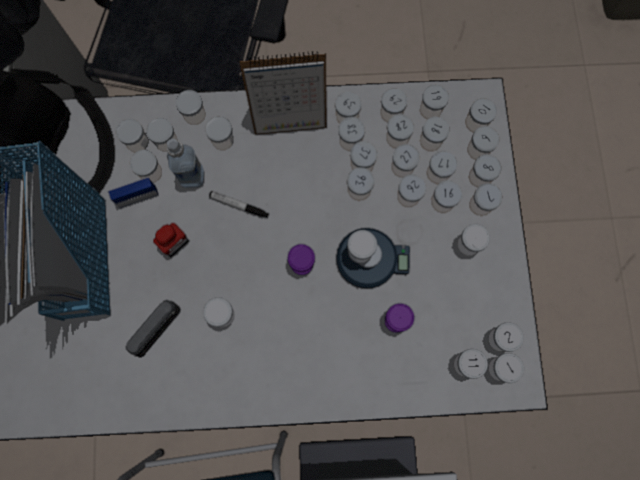

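View pics/scene0.png

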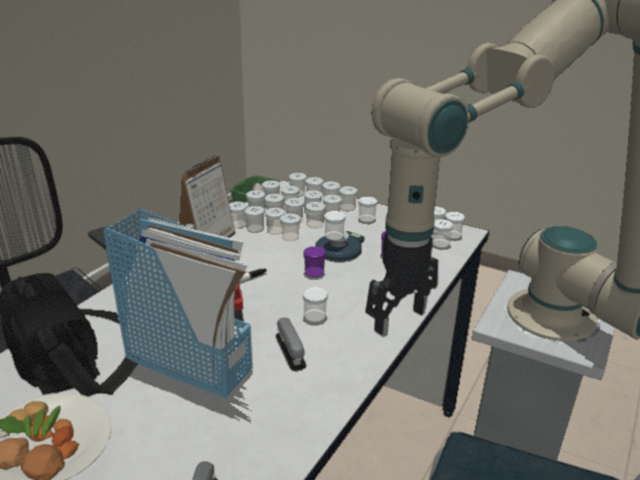

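The top view shows the scale at about (367,258) with the white-lidded cup on it at (363,244). Purple look-alikes stand at (301,260) and (399,318). Next I'll measure the cup lid and scale precisely.

```bash
cat > h.py <<'E'
from rig import sensors,cams,manip,spotter
import cv2,numpy as np
def ray(im,px,z):
    u=cv2.undistortPoints(np.array(px,float).reshape(-1,1,2),im["intrinsics"],np.array(im["D"])).reshape(-1,2)
    d=np.c_[u,np.ones(len(u))]@im["R"]; c=-im["R"].T@im["t"]
    return c+d*((z-c[2])/d[:,2])[:,None]
def proj(im,X):
    return cv2.projectPoints(np.atleast_2d(np.array(X,float)),cv2.Rodrigues(im["R"])[0],im["t"],im["intrinsics"],np.array(im["D"]))[0].reshape(-1,2)
def ring(c,r,z):
    a=np.linspace(0,2*np.pi,72); return np.c_[c[0]+r*np.cos(a),c[1]+r*np.sin(a),np.full(72,z)]
def crop(im,name,x0,y0,x1,y1,k,rings=()):
    o=cv2.resize(im["color"][y0:y1,x0:x1,::-1],None,fx=k,fy=k,interpolation=cv2.INTER_CUBIC)
    for (c,r,z,col) in rings:
        p=((proj(im,ring(c,r,z))-[x0,y0]+.5)*k).round().astype(np.int32); cv2.polylines(o,[p],True,col,1)
    cv2.imwrite(name,o)
E
python3 - <<'E'
from h import *
im=cams.get_image("top"); c=im["color"].astype(int)
sub=np.zeros(c.shape[:2],np.uint8); sub[210:300,325:410]=1
g=c.min(2)
# scale body: dark, blueish
m=((c.max(2)<85)&(sub>0)).astype(np.uint8)
n,l,st,ce=cv2.connectedComponentsWithStats(m); i=1+st[1:,4].argmax(); print(st[i],ce[i])
sc=np.array([.5935,-.0095]); cup=ray(im,[[362.5,243.5]],.115)[0]; print(cup)
crop(im,"pics/t1.png",320,200,420,300,6,[(sc,.066,.024,(0,255,0)),(sc,.028,.05,(0,255,255)),(cup,.0285,.115,(0,0,255))])
im2=cams.get_image("scene")
crop(im2,"pics/s1.png",290,190,390,280,6,[(sc,.066,.024,(0,255,0)),(sc,.066,.0,(0,255,0)),(sc,.028,.05,(0,255,255)),(cup,.0285,.115,(0,0,255)),(cup,.0235,.05,(0,0,255))])
a=cv2.imread("pics/t1.png");b=cv2.imread("pics/s1.png")
o=np.zeros((600,1200,3),np.uint8);o[:,:600]=a;o[:540,600:]=b;cv2.imwrite("pics/ts1.png",cv2.resize(o,(800,400),interpolation=cv2.INTER_AREA))
E
```

```text
[ 336  228   74   61 2458] [370.93856794 262.02766477]
[0.6008245  0.00625488 0.115     ]
```

View pics/ts1.png

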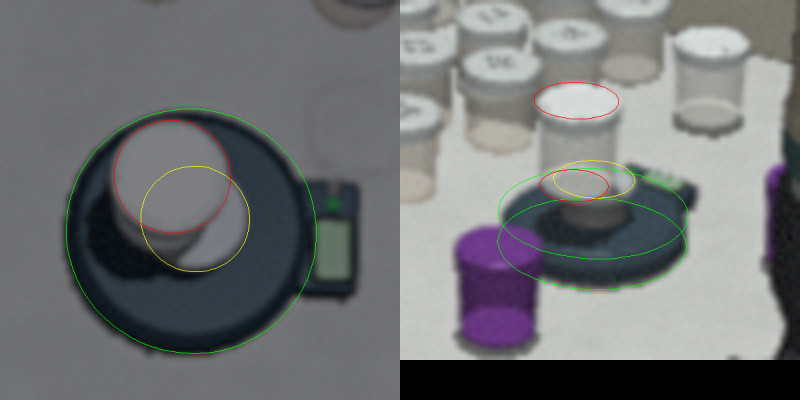

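Offset of the cup from the pan is about (+7, +16) mm. I'll bring the closed hand to the cup's far +y side, turned so that the side of the fingers faces the cup.

drive_tool(targets=[[0.03, -0.0316, 0, -6.4], [0.03, -0.0316, 0, -6.4], [0.03, -0.0316, 0, -6.4], [0.03, -0.0316, 0, -6.4], [0.03, -0.0316, 0, -6.4]], jaw=0, force=20)

```text
clock: 1.42
position: [0.3371, 0.385, 0.3041]
ee_rot: [0.0, 0.431, 0.902, 0.0]
contact_force: [-0.2, -0.3, -1.2]
width: 0.0001
```

drive_tool(targets=[[0.03, -0.0316, 0, -6.4], [0.03, -0.0316, 0, -6.4], [0.03, -0.0316, 0, -6.4], [0.03, -0.0316, 0, -6.4], [0.03, -0.0316, 0, -6.4]])

```text
clock: 2.05
position: [0.4871, 0.2269, 0.3041]
ee_rot: [0.0, 0.663, 0.748, 0.0]
contact_force: [0.9, -0.8, 0.7]
width: -0.0003
```

drive_tool(targets=[[0.03, -0.0316, 0, -6.4], [0.03, -0.0316, 0, -6.4], [0.03, -0.0316, 0, -6.4], [0.02, -0.025, 0, -6.4], [0.01, -0.01, 0, -6.4]])

```text
clock: 2.68
position: [0.6074, 0.0965, 0.3036]
ee_rot: [0.0, 0.844, 0.536, -0.0]
contact_force: [-0.9, 0.2, 0.6]
width: -0.0003
```

drive_tool(targets=[[0.007, -0.008, -0.02, 0], [0.008, -0.009, -0.032, 0], [0.008, -0.0095, -0.036, 0], [0, 0, -0.032, 0], [0, 0, -0.016, 0]])

```text
clock: 3.3
position: [0.6284, 0.0716, 0.166]
ee_rot: [-0.001, 0.843, 0.538, -0.001]
contact_force: [0.6, 0.4, 0.4]
width: 0.0001
```

```bash
python3 - <<'E'
from h import *
p=sensors.get_state();print(p["position"],p["contact_force"])
im=cams.get_image("wrist");t=cams.get_image("scene")
sc=np.array([.5935,-.0095]);cup=np.array([.6008,.0063])
R=[(sc,.028,.05,(0,255,255)),(cup,.0285,.115,(0,0,255)),(cup,.0285,.1,(0,0,255))]
print(proj(im,[[*sc,.05],[*cup,.115]]))
crop(im,"pics/w2.png",0,0,640,480,1,R)
crop(t,"pics/s2.png",280,150,400,270,4,R)
a=cv2.imread("pics/w2.png");b=cv2.imread("pics/s2.png")
o=np.zeros((480,1120,3),np.uint8);o[:,:640]=a;o[:,640:]=b;cv2.imwrite("pics/ws2.png",cv2.resize(o,(800,343),interpolation=cv2.INTER_AREA))
E
```

```text
[0.62844995 0.0715632  0.16596052] [0.63337442 0.42585868 0.36492295]
[[320.42470655 415.31738823]
 [321.54260525 492.63345839]]
```

View pics/ws2.png

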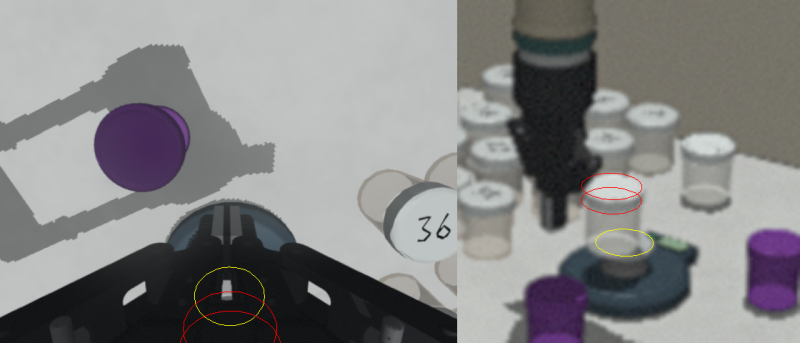

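The wrist camera looks away from the cup. In the scene view the fingertip at (552,228) hangs just below the lid level, beside the cup. I'll approach to about 5 mm.

drive_tool(targets=[[-0.002, -0.006, 0, 0], [-0.0022, -0.0065, 0, 0], [-0.002, -0.006, 0, 0], [-0.0015, -0.004, 0, 0], [-0.001, -0.0025, 0, 0]])

```text
clock: 4.03
position: [0.6204, 0.0464, 0.1682]
ee_rot: [0.0, 0.843, 0.538, 0.0]
contact_force: [-0.5, -0.1, -0.2]
width: 0.0003
```

```bash
python3 - <<'E'
from h import *
p=sensors.get_state();print(p["position"],p["contact_force"],p["clock"])
im=cams.get_image("top");t=cams.get_image("scene")
P=p["position"]
for z in(.095,.085,.075):print(z,proj(t,[P[0],P[1],z]))
sc=np.array([.5935,-.0095]);cup=np.array([.6008,.0063])
R=[(sc,.028,.05,(0,255,255)),(cup,.0285,.115,(0,0,255)),(cup,.0235,.05,(0,0,255)),(P[:2],.011,.1,(0,255,0)),(P[:2],.011,.09,(0,255,0))]
crop(im,"pics/t3.png",320,200,420,300,4,R)
crop(t,"pics/s3.png",290,180,390,280,4,R)
o=np.hstack([cv2.imread("pics/t3.png"),cv2.imread("pics/s3.png")]);cv2.imwrite("pics/ts3.png",o)
E
```

```text
[0.62042455 0.04636672 0.16815076] [-0.4650627  -0.08031482 -0.17480975] 4.025
0.095 [[319.74564307 225.12271354]]
0.085 [[319.68631964 228.44381417]]
0.075 [[319.6273221  231.74633039]]
```

View pics/ts3.png

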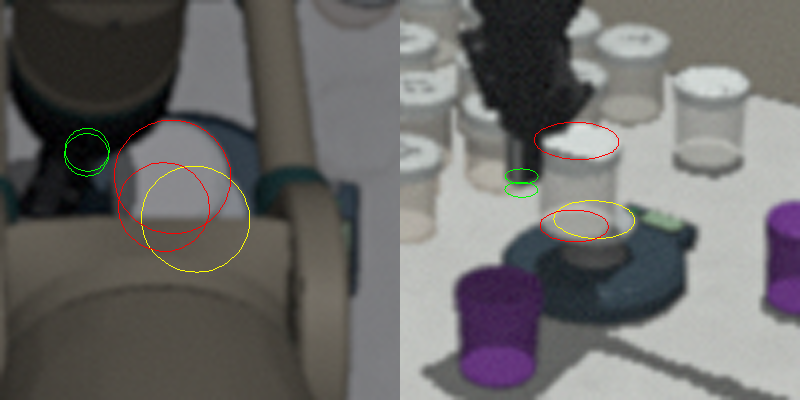

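The fingertip is next to the lid, with its tip at z≈0.09. Now I'll push slowly.

drive_tool(targets=[[-0.0008, -0.0018, -0.0015, 0], [-0.0008, -0.0018, -0.0015, 0], [-0.0009, -0.0018, -0.001, 0], [-0.0008, -0.0018, 0, 0], [-0.0009, -0.0018, 0, 0]])

```text
clock: 4.75
position: [0.6164, 0.0377, 0.164]
ee_rot: [0.0, 0.843, 0.538, 0.0]
contact_force: [1.2, 0.6, 0.1]
width: -0.0003
```

```bash
cat >> h.py <<'E'
def look(n,cup,sc=np.array([.5935,-.0095])):
    p=sensors.get_state();P=p["position"];print(P,p["contact_force"],p["clock"])
    t=cams.get_image("scene");np.savez(f"pics/{n}.npz",**{k:np.array(t[k]) for k in t})
    R=[(sc,.028,.05,(0,255,255)),(cup,.0285,.115,(0,0,255)),(sc,.066,.024,(0,255,0))]
    crop(t,f"pics/{n}.png",290,180,390,280,6)
    a=cv2.imread(f"pics/{n}.png");crop(t,f"pics/{n}r.png",290,180,390,280,6,R)
    o=np.hstack([a,cv2.imread(f"pics/{n}r.png")]);cv2.imwrite(f"pics/{n}.png",cv2.resize(o,(800,400),interpolation=cv2.INTER_AREA))
E
python3 - <<'E'
from h import *
look("s4",np.array([.6008-.0021,.0063-.0045]))
for d in spotter.landmark_of("sample_cup","scene"):print(d)
E
```

```text
[0.61636701 0.03771226 0.16396864] [1.18180629 0.6477859  0.08567865] 4.75
{'point': [0.5999, 0.003, 0.0515], 'score': 0.98}
{'point': [0.5923, 0.1262, 0.0015], 'score': 0.72}
{'point': [0.4606, -0.068, -0.0033], 'score': 0.61}
```

View pics/s4.png

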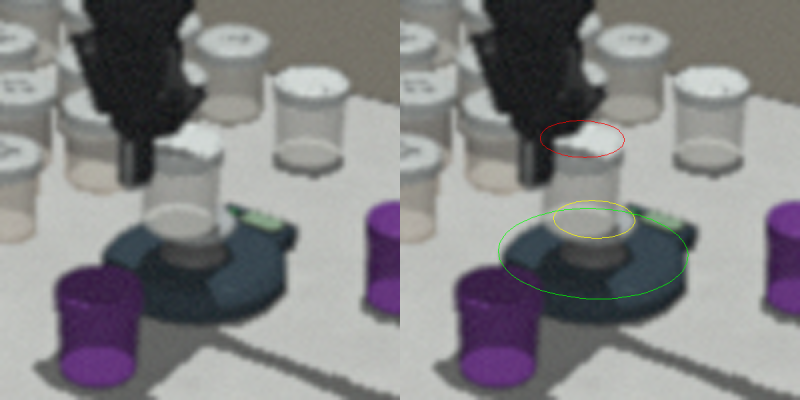

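The finger is at the lid's left rear at about (150,150), the cup is upright, and the measured motion is as planned. Continuing 8 mm.

drive_tool(targets=[[-0.0007, -0.0015, 0, 0], [-0.0007, -0.0015, 0, 0], [-0.0007, -0.0015, 0, 0], [-0.0007, -0.0015, 0, 0], [-0.0007, -0.0015, 0, 0]])

```text
clock: 5.48
position: [0.6128, 0.0301, 0.1639]
ee_rot: [0.0, 0.843, 0.538, 0.0]
contact_force: [0.5, 0.5, 0.3]
width: 0.0001
```

```bash
python3 - <<'E'
from h import *
d=np.array([.424,.906]);P=np.array(sensors.get_state()["position"])
look("s5",P[:2]-.0395*d)
for d in spotter.landmark_of("sample_cup","scene")[:2]:print(d)
E
```

```text
[0.61278458 0.03012476 0.1639437 ] [0.46596601 0.5165153  0.25694707] 5.475
{'point': [0.5924, 0.1253, 0.001], 'score': 0.87}
{'point': [0.5993, -0.0028, 0.0551], 'score': 0.86}
```

View pics/s5.png

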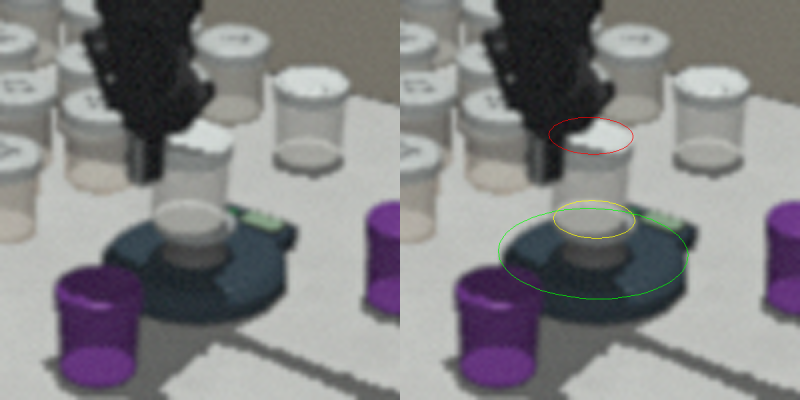

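The predicted lid ring agrees with the lid, whose right edge is at (632,138). About 4.5 mm remains, then I'll back off.

drive_tool(targets=[[-0.0006, -0.0013, 0, 0], [-0.0006, -0.0013, 0, 0], [-0.0006, -0.0012, 0, 0], [-0.0001, -0.0003, 0, 0], [0, 0, 0, 0]])

```text
clock: 6.2
position: [0.6109, 0.0261, 0.1639]
ee_rot: [0.0, 0.843, 0.538, -0.0]
contact_force: [0.1, 0.6, -0.8]
width: -0.0001
```

drive_tool(targets=[[0.003, 0.006, 0, 0], [0.006, 0.013, 0, 0], [0.008, 0.018, 0.01, 0], [0.008, 0.018, 0.03, 0], [0.0, 0.03, 0.04, 0]])

```text
clock: 6.82
position: [0.6366, 0.1126, 0.2444]
ee_rot: [-0.0, 0.843, 0.538, -0.0]
contact_force: [0.7, 1.0, 0.3]
width: -0.0001
```

drive_tool(targets=[[0, 0.05, 0.02, 0], [0, 0.06, 0, 0], [0, 0.06, 0, 0], [0, 0.03, 0, 0], [0, 0, 0, 0]])

```text
clock: 7.45
position: [0.6353, 0.3153, 0.2642]
ee_rot: [-0.0, 0.842, 0.54, 0.001]
contact_force: [0.6, 0.7, -0.9]
width: -0.0001
```

```bash
python3 - <<'E'
from h import *
sc=np.array([.5935,-.0095])
look("s6",sc)
for c in("scene",):
  for d in spotter.landmark_of("sample_cup",c)[:3]:print(c,d)
im=cams.get_image("top")
for d in spotter.landmark_of("sample_cup","top")[:4]:print(d)
for d in spotter.landmark_of("scale","top")[:1]:print(d)
R=[(sc,.028,.05,(0,255,255)),(sc,.0285,.115,(0,0,255)),(sc,.066,.024,(0,255,0))]
crop(im,"pics/t6.png",320,200,420,300,4,R);crop(im,"pics/t6b.png",320,200,420,300,4)
o=np.hstack([cv2.imread("pics/t6b.png"),cv2.imread("pics/t6.png")])
cv2.imwrite("pics/all6.png",np.vstack([o[:, :],cv2.imread("pics/s6.png")])[:800])
cv2.imwrite("pics/all6.png",cv2.resize(cv2.imread("pics/all6.png"),(600,600),interpolation=cv2.INTER_AREA))
E
```

```text
[0.63533532 0.31532458 0.26422453] [ 0.61659748  0.68951129 -0.85185843] 7.45
scene {'point': [0.4598, -0.0695, -0.0024], 'score': 0.94}
scene {'point': [0.5977, -0.0104, 0.0502], 'score': 0.8}
scene {'point': [0.5908, 0.1268, 0.0015], 'score': 0.59}
{'point': [0.5934, 0.1279, 0.0035], 'score': 0.82}
{'point': [0.5938, -0.0166, 0.05], 'score': 0.81}
{'point': [0.4571, -0.0632, -0.0045], 'score': 0.66}
{'point': [0.5962, -0.0105, -0.0003], 'score': 0.93}
```

View pics/all6.png

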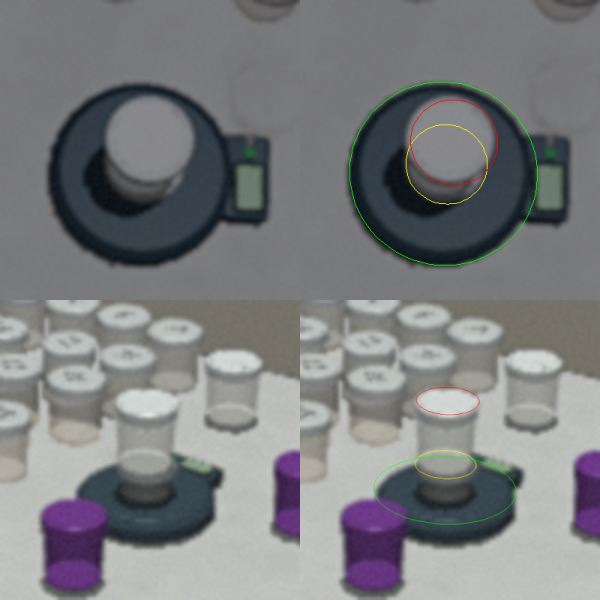

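Top view: the lid is about 1 px up-left of the ideal ring, and the scale outline is also slightly left of my ring. The cup is upright. I'll do a sub-pixel fit of both outlines in both cameras.

```bash
cat > fit.py <<'E'
from h import *
from scipy.optimize import least_squares
def hull(im,c,rz):
    return cv2.convexHull(np.vstack([proj(im,ring(c,r,z)) for r,z in rz]).astype(np.float32))
def edgefit(im,c0,rz,keep):
    """silhouette fit: strongest gradient along outline normals, then least squares of c"""
    g=cv2.GaussianBlur(im["acc"],(0,0),.7)
    c=np.array(c0,float)
    for it in range(4):
        h=hull(im,c,rz).reshape(-1,2); h=np.vstack([h,h[:1]]); s=np.r_[0,np.cumsum(np.linalg.norm(np.diff(h,axis=0),axis=1))]
        q=np.linspace(0,s[-1],120,endpoint=False); p=np.c_[np.interp(q,s,h[:,0]),np.interp(q,s,h[:,1])]
        m=p.mean(0); t=np.roll(p,-1,0)-np.roll(p,1,0); n=np.c_[t[:,1],-t[:,0]]; n/=np.linalg.norm(n,axis=1)[:,None]
        n*=np.sign((n*(p-m)).sum(1))[:,None]
        k=keep(im,p-m); p=p[k]; off=np.arange(-3,3.01,.1)
        S=p[:,None]+off[None,:,None]*n[k][:,None]
        v=cv2.remap(g,S[...,0].astype(np.float32),S[...,1].astype(np.float32),cv2.INTER_CUBIC)
        G=np.abs(np.gradient(v,axis=1)); j=G.argmax(1); ok=(G.max(1)>.5*np.median(G.max(1)))&(j>2)&(j<len(off)-3)
        E=(p+off[j][:,None]*n[k])[ok]
        f=lambda c:[cv2.pointPolygonTest(hull(im,c,rz),(float(a),float(b)),True) for a,b in E]
        r=least_squares(f,c,loss="soft_l1",f_scale=.3,diff_step=1e-3); c=r.x
    return c,np.std(r.fun),len(E)
def avg(cam,n=4):
    L=[cams.get_image(cam) for _ in range(n)]; im=L[0]
    im["acc"]=np.mean([l["color"].astype(np.float32).mean(2) for l in L],0).astype(np.float32); return im
BODY=[(.066,0),(.066,.024)]; LID=[(.0285,.1),(.0285,.115)]
E
python3 - <<'E'
from fit import *
al=lambda im,d:np.ones(len(d),bool)
for cam in("top","scene"):
    im=avg(cam)
    kb=(lambda im,d:(d[:,0]<22)) if cam=="top" else (lambda im,d:(d[:,1]>3)&(d[:,0]>-18))
    kl=(lambda im,d:(d[:,1]<5)) if cam=="top" else (lambda im,d:(abs(d[:,0])>6)&(d[:,1]<3) | (d[:,1]<-4))
    print(cam,"body",edgefit(im,[.5935,-.0095],BODY,kb),"lid",edgefit(im,[.594,-.008],LID,kl),edgefit(im,[.594,-.008],LID,al))
print(sensors.get_state()["clock"])
E
```

```text
top body (array([ 0.593408  , -0.00940845]), np.float64(0.6200011735436348), 90) lid (array([ 0.59623674, -0.00737834]), np.float64(0.34453719200566385), 73) (array([ 0.59822633, -0.00802454]), np.float64(0.7579477183046284), 111)
scene body (array([ 0.5942865 , -0.01002224]), np.float64(0.4220326985316432), 40) lid (array([ 0.59164197, -0.00556352]), np.float64(0.7194635890134603), 60) (array([ 0.59365574, -0.00759288]), np.float64(0.668481542626875), 109)
8.1
```

The fits disagree by a few mm in x, so I'll take a close look with the wrist camera.

```bash
python3 - <<'E'
from h import *
im=cams.get_image("wrist");P=np.array(sensors.get_state()["position"])
c=-im["R"].T@im["t"];ax=im["R"][2];print(P,"cam-tcp",c-P,"axis",ax,"f",im["intrinsics"][0,0])
# image point col 320,row 220 at z=.08 for tcp z=.27 -> displacement
X=ray(im,[[320,220]],.08)[0];print(X, np.array([.5935,-.0095])-X[:2])
E
```

```text
[0.63601509 0.31086081 0.26401101] cam-tcp [0.02859142 0.06016469 0.06941339] axis [-0.11169821 -0.243588   -0.96342535] f 386.11914655073764
[0.64329815 0.31975643 0.08      ] [-0.04979815 -0.32925643]
```

drive_tool(targets=[[-0.005, -0.03, 0.01, 0], [-0.007, -0.04, 0, 0], [-0.007, -0.04, 0, 0], [-0.008, -0.04, 0, 0], [-0.008, -0.04, 0, 0]])

```text
clock: 8.78
position: [0.6006, 0.1199, 0.2741]
ee_rot: [0.0, 0.843, 0.538, 0.0]
contact_force: [-0.6, -0.4, 0.6]
width: -0.0001
```

drive_tool(targets=[[-0.008, -0.045, 0, 0], [-0.008, -0.045, 0, 0], [-0.008, -0.045, 0, 0], [-0.008, -0.04, 0, 0], [0, 0, 0, 0]])

```text
clock: 9.4
position: [0.5685, -0.0564, 0.2741]
ee_rot: [0.0, 0.844, 0.536, -0.0]
contact_force: [0.0, 0.1, 0.4]
width: 0.0001
```

```bash
python3 - <<'E'
from fit import *
import time
im=avg("wrist",3);print(sensors.get_state()["position"],-im["R"].T@im["t"])
al=lambda im,d:np.ones(len(d),bool)
sc=[.5935,-.0095]
b=edgefit(im,sc,BODY,al);l=edgefit(im,[.5955,-.0075],LID,al);print(b,l)
im2=dict(im);crop(im,"pics/w7.png",0,0,640,480,1,[(b[0],.066,.0,(0,255,0)),(b[0],.066,.024,(0,255,0)),(b[0],.028,.05,(0,255,255)),(l[0],.0285,.115,(0,0,255)),(l[0],.0235,.05,(255,0,255))])
E
```

```text
[ 0.56903847 -0.05334572  0.27401635] [0.59724436 0.0038237  0.34347179]
(array([ 0.59195   , -0.01440864]), np.float64(1.033000883370446), 62) (array([ 0.59516296, -0.01258455]), np.float64(0.6539855892093145), 100)
```

View pics/w7.png

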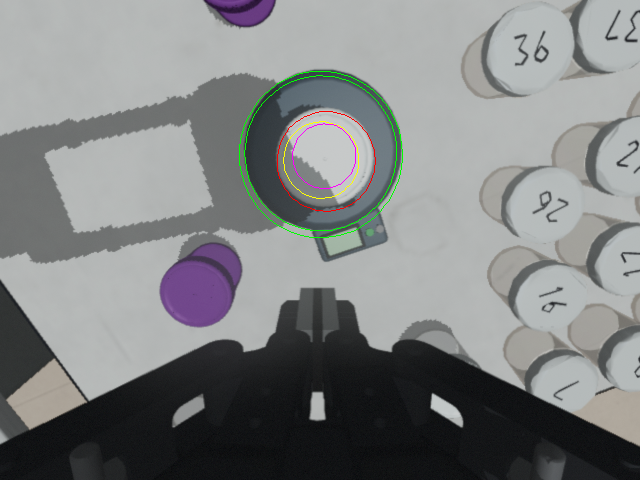

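The wrist view shows the scale body (outline around (321,154)) and the lid (around (326,160)). Offset is about (+3,+2) mm, in line with the top camera. I'll refit now that the arm has settled, using clean edges only.

```bash
python3 - <<'E'
from fit import *
im=avg("wrist",3)
ang=lambda d:np.degrees(np.arctan2(d[:,1],d[:,0]))
kb=lambda im,d:(ang(d)>-100)&(ang(d)<25)|(ang(d)>100)&(ang(d)<150)
al=lambda im,d:np.ones(len(d),bool)
kr=lambda im,d:(ang(d)>-80)&(ang(d)<80)
b=edgefit(im,[.592,-.0135],BODY,kb);print("body",b,edgefit(im,[.592,-.0135],BODY,al))
for k in(al,kr):
  for L in(LID,[(.0285,.115)]):print("lid",edgefit(im,[.595,-.0125],L,k))
for r in (.0,.0): pass
l=edgefit(im,[.595,-.0125],[(.0285,.115)],al)
crop(im,"pics/w8.png",220,40,420,260,3,[(b[0],.066,.0,(0,255,0)),(b[0],.066,.024,(0,255,0)),(b[0],.028,.05,(0,255,255)),(l[0],.0285,.115,(0,0,255))])
a=cv2.imread("pics/w8.png");cv2.imwrite("pics/w8.png",a[:600])
E
```

```text
body (array([ 0.59235588, -0.01306007]), np.float64(0.6431378503597361), 42) (array([ 0.59254875, -0.01361986]), np.float64(1.143189920784907), 69)
lid (array([ 0.59538995, -0.01096345]), np.float64(0.4833971429880519), 105)
lid (array([ 0.59538995, -0.01096345]), np.float64(0.4833971429880519), 105)
lid (array([ 0.59495725, -0.01057863]), np.float64(0.5425886464474754), 49)
lid (array([ 0.59495725, -0.01057863]), np.float64(0.5425886464474754), 49)
```

View pics/w8.png

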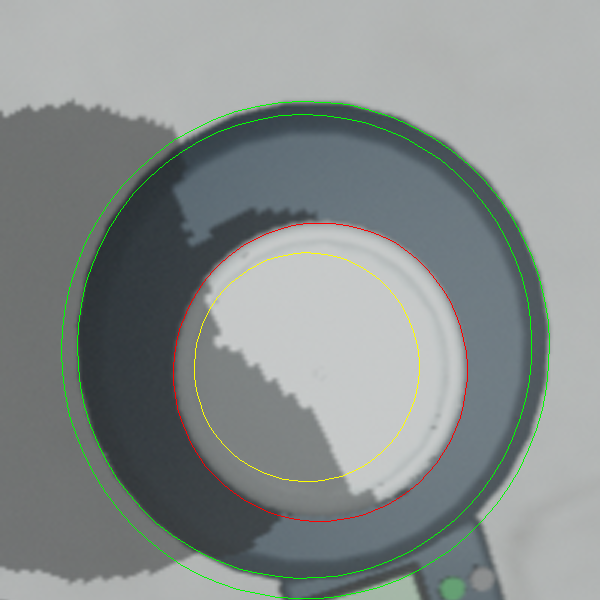

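The lid ring fits. My body model is too big because the rim is rounded: the true outline runs 77..549 × 101..577 in the crop. I'll refit with a ring at mid-height.

```bash
python3 - <<'E'
from fit import *
ang=lambda d:np.degrees(np.arctan2(d[:,1],d[:,0]))
al=lambda im,d:np.ones(len(d),bool)
kw=lambda im,d:~((ang(d)>30)&(ang(d)<110))
im=avg("wrist",2); print(ray(im,[[220+313/3-.5,40+339/3-.5]],.012))
for z in(.008,.012,.016):
    b=edgefit(im,[.594,-.012],[(.066,z)],kw);l=edgefit(im,[.595,-.011],[(.0285,.115)],al);print(z,b,l,"off mm",(l[0]-b[0])*1e3)
E
```

```text
[[ 0.59686328 -0.00825918  0.012     ]]
0.008 (array([ 0.5951187 , -0.01221662]), np.float64(0.5891628800311356), 93) (array([ 0.59536017, -0.01071576]), np.float64(0.5914620589896055), 107) off mm [0.24147191 1.50085602]
0.012 (array([ 0.59499856, -0.01279971]), np.float64(0.32168181125570555), 93) (array([ 0.59536017, -0.01071576]), np.float64(0.5914620589896055), 107) off mm [0.36161292 2.08394449]
0.016 (array([ 0.5949296, -0.0133247]), np.float64(0.6424075834229166), 93) (array([ 0.59536017, -0.01071576]), np.float64(0.5914620589896055), 107) off mm [0.43057173 2.6089418 ]
```

```bash
python3 - <<'E'
from fit import *
d=np.load("pics/s6.npz")
ang=lambda d:np.degrees(np.arctan2(d[:,1],d[:,0]))
al=lambda im,d:np.ones(len(d),bool)
# saved scene picture (arm away)
im={k:d[k] for k in d.files}; im["acc"]=im["color"].astype(np.float32).mean(2)
print("scene body",edgefit(im,[.594,-.01],[(.066,.012)],lambda im,d:(ang(d)>5)&(ang(d)<130)))
f=cv2.imread("pics/t6b.png") # 4x crop of top, origin 320,200
t=cams.get_image("top"); g=np.zeros((480,640),np.float32); g[200:300,320:420]=cv2.resize(f,(100,100),interpolation=cv2.INTER_AREA).mean(2); t["acc"]=g
for z in(.008,.012,.016):print("top body",z,edgefit(t,[.594,-.01],[(.066,z)],lambda im,d:abs(ang(d))>35))
for k in(al,lambda im,d:(ang(d)<10)|(ang(d)>170)):print("top lid",edgefit(t,[.596,-.008],[(.0285,.115)],k))
E
```

```text
scene body (array([0.58572376, 0.01006202]), np.float64(0.38192823637653633), 37)
top body 0.008 (array([ 0.59554679, -0.00864035]), np.float64(0.4569996536205035), 94)
top body 0.012 (array([ 0.59454104, -0.00868525]), np.float64(0.4557660649067547), 96)
top body 0.016 (array([ 0.59374693, -0.0083917 ]), np.float64(0.42854086159131954), 96)
top lid (array([ 0.59604307, -0.00720294]), np.float64(0.33858991363253826), 119)
top lid (array([ 0.59595545, -0.00708234]), np.float64(0.35374874923876326), 67)
```

Both cameras put the cup about 2 mm from centre: top (+1.5,+1.5), wrist (+0.4,+2.1). That is well inside 5 mm, so no further tap is needed. I'll take the hand away.

drive_tool(targets=[[0, 0, 0.02, 0], [-0.02, 0, 0.03, 0], [-0.04, 0.02, 0.02, 0], [-0.04, 0.03, 0, 0], [-0.03, 0.02, 0, 0]])

```text
clock: 10.48
position: [0.4372, 0.0174, 0.3443]
ee_rot: [0.0, 0.843, 0.538, 0.0]
contact_force: [-0.1, 0.8, -1.3]
width: -0.0001
```

drive_tool(targets=[[-0.02, 0.04, 0, 0], [-0.02, 0.05, 0, 0], [-0.02, 0.05, 0, 0], [0, 0.02, 0, 0], [0, 0, 0, 0]])

```text
clock: 11.1
position: [0.3785, 0.1774, 0.3441]
ee_rot: [0.0, 0.842, 0.54, 0.0]
contact_force: [0.2, -0.4, -0.2]
width: -0.0001
```

```bash
python3 - <<'E'
from fit import *
t=avg("top",3)
ang=lambda d:np.degrees(np.arctan2(d[:,1],d[:,0]))
print(edgefit(t,[.594,-.01],[(.066,.012)],lambda im,d:abs(ang(d))>35),edgefit(t,[.596,-.008],[(.0285,.115)],lambda im,d:d[:,0]==d[:,0]))
s=sensors.get_state();print(s["clock"],s["position"],s["contact_force"]);cv2.imwrite("pics/t9.png",t["color"][:,:,::-1])
E
```

```text
(array([ 0.59470464, -0.00846973]), np.float64(0.41896698832746343), 95) (array([ 0.5959609 , -0.00715453]), np.float64(0.31748155018829105), 118)
11.25 [0.37900581 0.17560801 0.34388955] [-0.36982961  0.03678455 -0.0844723 ]
```

View pics/t9.png

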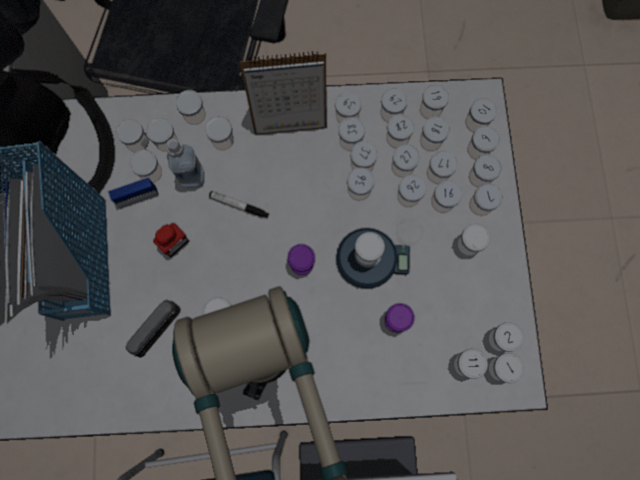

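The cup stands on the pan at (369,247), the hand is clear, and everything else is where it was at the start.

```bash
python3 -c "
from rig import manip
print(manip.sign_off())"
```

```text
the job is handed in; nothing more can be done
None
```

The sample cup now stands upright about 2 mm from the middle of the pan, inside the 5 mm asked for. I slid it there with slow pushes of the closed fingers' side against its lid, about 16 mm/s at most. Then I took the hand well clear and handed in at about 11 s of the 51 s allowed.

- **Last checks:** the top camera puts the cup (+1.3, +1.3) mm off centre, and the close wrist view put it at about (+0.4, +2.1) mm. Wrist forces stayed near the noise. The purple cups and the other things look unmoved in the top picture; the arm partly hides the spare cup on the left there, though it never came near it.
- **Checks that disagreed:** my first body fits, in all three cameras, were biased because the model ignored the scale's rounded rim; in the top and wrist views it exaggerated the x offset to about 3 mm. The refit of the scale in the scene camera landed about 2 cm off, so I discarded it. One network reading in the top view put the cup about 6 mm further to −y than the scale, more than its stated error of about 4 mm, so I relied on the outline fits instead.

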